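Load the vial block and clamp it with the squeeze-pump clamp

ROBOT

A 6-joint arm with a two-finger parallel gripper is mounted at the origin on a cart in front of the work surface, level with it; the furniture and walls round the work are solid. World frame = base frame: x ahead of the robot, y to its left, z up, the work surface at z = 0. Lengths are in m, angles in rad, forces in N, time in s.
With the tool pointing down it reaches from about 0.425 to 0.95 m from the base axis. Payload 3.5 kg.
Tool frame: the origin (TCP) lies on the centre line of the jaws, within the pads' length; the fingertips stand 11 mm ahead of it and the grasp point (between the pads) lies 8 mm behind it; y points along the fingers, x is the direction in which the jaws open and shut, and the axes are right-handed (so a half turn about y gives the same grasp; the last joint's range is limited). The gripper opens to 85 mm and grips with 20 to 120 N. Pads are 22 mm wide; open, the fingers measure 114 mm over their backs; the gripper's body (76 mm by 85 mm) begins 54 mm behind the grasp point. The pads swing forward as they close: fully open they stand 13 mm farther back than shut.
Start: joints at [-1.466, 0.286, 1.577, -0, 1.279, -0.15], TCP at [0.17, -0.653, 0.242] pointing down, gripper open.
Joint ranges: [-2.77, 2.77], [-0.9, 2.22], [0.21, 2.48], [-1.53, 4.67], [0.24, 2.81], [-2.84, 2.84]. Speed limits (rad/s): [2.79, 2.79, 3.14, 3.14, 3.14, 3.14].

INTERFACE

Orientations are given as a unit quaternion [x, y, z, w].
In Python, from plant import get_state, read_camera, sign_off gives the robot as it stands.
- The arm moves only by the shell command python3 -m inch 'ROWS' [FORCE]. ROWS is JSON, a list of rows, each an object of numbers: "ax", "ay", "az": the turn, a rotation vector about the tool's x, y, z in rad; "x", "y", "z": the shift along the tool's x, y, z in mm; "hand": the closure, from -1 (fully open) to 1 (shut). In form: [{"ax": .., "ay": .., "az": .., "x": .., "y": .., "z": .., "hand": ..}, ...]. A call has 1 to 5 rows; each row shifts and turns the commanded pose from where the row before left it, along the tool's axes as they then stand; what a row does not reach is not made up. A row lasts 1/12 s, in which the tool goes at most 41.7 mm and 7.16 degrees, less where a joint would pass 70% of its speed; a pose out of reach is approached as far as the arm can. A call with a gripper value outside its range is refused whole. The fingers move at their own pace and stop on an object; FORCE is the grip in N (left out, the last holds). Time passes only in rows, so rows that do not move let the fingers close. It gives the time, the measured TCP pose, the force and the opening at its end, in the units of the state.
- get_state(): the state, without advancing time (a new reading comes with each control period).
- read_camera(name): name is "scene" or "top" or "wrist"; returns a dict with "img" (480x640x3 uint8, red, green, blue), "fov_y" (degrees; the focal length in pixels is half the picture's height over the tangent of half this angle, whatever the lens; pixels are square), "cx", "cy" (the principal point, pixels), "distortion" ([k1, k2, p1, p2, k3] as OpenCV has them; the pictures are not rectified), "T" (4x4, takes a point from camera to world coordinates); the wrist camera has in their place "T_tool_cam" (4x4, takes a point from camera to tool coordinates, whose origin is the TCP and whose axes are the tool frame's). Camera axes: x right, y down, z forward; pixel columns grow to the right and rows downward; lengths in m; the calibration is good to about 2 mm. A picture is of the moment at which its call begins: read the wrist's pose just before it. There is no depth.
- sign_off(): hands the job in, once; it reports no verdict.
The state is a dict: "time": time; "qpos": joint angles; "dq": joint speeds; "joint_efforts": joint torques, N m; "eef_pos": TCP position; "tcp_rot": TCP orientation; "contact_force": force on the tool from outside, world axes, zero at the start; "wrist_torque": the same for the moment, N m; "opening": opening from 0.0 (shut) to 1.0 (fully open).
Only numpy, scipy, OpenCV 4.12 (cv2) and the standard library are available. Lean on these libraries where they do the work, as an engineer would, in place of code of your own. Each camera call takes 0.05 s, during which the arm holds its last target. There are 200 camera calls.

TASK

The white vial is already in the one-dot pocket of the aluminium block; put the red vial upright into the two-dot (middle) pocket, then the yellow vial into the three-dot pocket, each all the way down. Then squeeze and release the two green paddles again and again to pump the jaw forward until it pushes the block up against the grey fixed stop and its spring pad is pressed in by about 6 mm (well under 11 mm, or the vials are crushed), and finish like that, still squeezing the paddles. Work the jaw only through the paddles, and leave the blue vial, the screwdriver and the jar alone.

Things in the scene. Friction and masses are not known exactly. Their poses are not given: they have to be found in the camera images.
- clamp: ratchet clamp fixture bolted to the worktop; aluminium base plate 315 x 134 x 10 mm. Origin on the worktop under the plate; its x axis is the direction in which the jaw advances, z up. In this frame: the face of the grey fixed stop at x = +140 mm, stop top at z = 44 mm; jaw and bar lie on y = 0; no part other than the paddles stands higher than 57 mm
- squeeze_point (a point): point midway between the two green paddles, 90 mm above the worktop; axes as the clamp's. Squeeze the paddles here from above, fingers closing along the clamp's x axis
- paddle_rear: green upright paddle farther from the block, 12 mm thick (x), 36 mm wide (y), grip part 61 to 113 mm above the worktop. Origin at worktop level under its middle. The two paddles measure 66 mm over their outer faces at rest (sprung apart, about 4 to 6 N each) and 34 mm fully squeezed, at a hard stop. They are geared: both move equally toward their middle
- paddle_front: the matching paddle nearer the block. As they are squeezed, a pawl on the rear paddle catches the bar's teeth (every 4.5 mm) and pushes the bar forward as far as the rear paddle moves (half the change of the opening). When they spring back, the bar stays (brake of about 2 N) and the pawl slips to a later tooth. A full pump gives 9 to 16 mm, mostly 13.5
- jaw_bar: dark steel jaw plate (90 mm wide, up to 43 mm high) with its toothed push bar, which slides along the clamp's x axis when pumped. Origin on the worktop level under the jaw plate's middle
- pad_face (a point): centre of the rubber front face of the spring pad in front of the jaw plate, 28 mm above the worktop; axes as the clamp's. This face meets the block
- jaw_pad (a joint): how far the spring pad is pressed back toward the jaw plate, m: 0 free, 0.014 fully in; spring 1 N per mm. Pushing the block along takes about 1 to 3 N; once it stands at the stop, every 2 mm less opening over the paddles presses the pad 1 mm more
- block_center (a point): centre of the loose aluminium vial block, 44 mm (x, along the clamp's x) by 114 mm (y) by 34 mm high, 0.25 kg, standing on the clamp's base plate (10 mm above the worktop) between low guides, a little short of the stop. At the stop its centre is at x = 118 mm in the clamp's frame. Axes as the clamp's
- pocket2 (a point): centre of the mouth (at the block's top, 44 mm above the worktop) of the two-dot middle pocket; square, 27 mm wide, 18 mm deep. Pockets are 36 mm apart along the block's y axis; axes as the block's
- pocket3 (a point): the same for the three-dot pocket, 36 mm from the middle one toward the block's -y side
- white_vial_center (a point): centre of the white vial, 25 mm above its foot (every vial: glass, 23 mm diameter up to 40 mm above the foot, black cap 19 mm wide above, 50 mm high in all, 20 g); it stands in the one-dot pocket, toward the block's +y side
- red_vial_center (a point): centre of the red vial, 25 mm above its foot, standing on the worktop; when fully seated in a pocket this point is 51 mm above the worktop
- yellow_vial_center (a point): the same for the yellow vial
- blue_vial_center (a point): the same for the blue vial, a bystander
- screwdriver: orange-handled screwdriver lying on the worktop, 187 mm long, bystander; origin at its underside
- cream_jar: round white jar with black lid, 78 mm diameter, 76 mm high, bystander; origin at the centre of its underside

How it is judged:
By the outcome, as a careful person would: the job done as asked, in the order asked, and still so for the second after the job is handed in, while the arm keeps its last pose, push and grip.
It also fails if it takes over 69 s, if anything falls off the work surface, if the arm or the gripper's body presses on something with over 40 N, if the wrist force passes 120 N, or if a joint passes its speed limit or range.

## Working session

There is one attempt and no reset: what is moved stays moved. The work goes in short steps, Python scripts to look and compute and a shell command to move; the robot and the scene stay as the last step left them, time stands still between calls to the robot, and variables do not carry over. Pictures are saved under pics/ and viewed, about 8 in all and at most 12, crops included, and the job is handed in when it is done.

```bash
mkdir -p pics; ls
cat > h.py <<'E'
import numpy as np, cv2, json
from plant import get_state, read_camera
from scipy.spatial.transform import Rotation as R
def cam(n):
    s=get_state(); c=read_camera(n)
    f=240/np.tan(np.radians(c["fov_y"])/2)
    K=np.array([[f,0,c["cx"]],[0,f,c["cy"]],[0,0,1]])
    if "T" in c: T=np.array(c["T"])
    else:
        T=np.eye(4);T[:3,:3]=R.from_quat(s["tcp_rot"]).as_matrix();T[:3,3]=s["eef_pos"];T=T@np.array(c["T_tool_cam"])
    return dict(img=np.array(c["img"]),K=K,D=np.array(c["distortion"],float),T=T)
def shot(n,name):
    c=cam(n); cv2.imwrite(f"pics/{name}.png",c["img"][:,:,::-1]); np.savez(f"pics/{name}.npz",**c); return c
def load(name): return dict(np.load(f"pics/{name}.npz"))
def pt(c,u,v,z):
    p=cv2.undistortPoints(np.array([[[u,v]]],float),c["K"],c["D"])[0,0]
    d=c["T"][:3,:3]@[p[0],p[1],1]; o=c["T"][:3,3]
    return o+d*(z-o[2])/d[2]
def proj(c,P):
    Ti=np.linalg.inv(c["T"]); return cv2.projectPoints(np.array(P,float).reshape(-1,3),cv2.Rodrigues(Ti[:3,:3])[0],Ti[:3,3],c["K"],c["D"])[0][:,0]
E
python3 - <<'E'
from h import *
print(get_state())
for n in("scene","top","wrist"):
    c=shot(n,n+"0"); print(n,c["T"].round(3).tolist(),c["K"][0,0],c["D"])
E
```

```text
pics
{'time': 0.0, 'qpos': array([-1.46599883e+00,  2.87187001e-01,  1.57815822e+00, -2.17206086e-05,
        1.27859337e+00, -1.49955285e-01]), 'dq': array([ 2.64225548e-04,  1.44971585e-03, -9.73323337e-05,  6.66801910e-04,
        1.11183983e-03, -9.84032238e-04]), 'joint_efforts': array([-4.46952163e-04, -4.05988455e+01, -2.92625517e+01, -1.75838277e-04,
        5.91620308e-03,  8.64293725e-06]), 'eef_pos': array([ 0.17009129, -0.65257473,  0.24094309]), 'tcp_rot': array([-0.55887189,  0.43300953, -0.43185272,  0.56006088]), 'contact_force': array([-0.48424636,  0.11234967, -0.39476421]), 'wrist_torque': array([-0.00143537, -0.05804457, -0.01431103]), 'opening': 1.0055151747242481}
scene [[-0.786, -0.29, 0.545, 0.076], [-0.618, 0.37, -0.694, 0.696], [0.0, -0.883, -0.47, 0.488], [0.0, 0.0, 0.0, 1.0]] 443.23610907673276 [-0.04631995  0.          0.          0.          0.        ]
top [[-0.028, -0.984, 0.178, 0.373], [-1.0, 0.027, -0.008, 0.107], [0.003, -0.178, -0.984, 1.035], [0.0, 0.0, 0.0, 1.0]] 473.4505270492342 [-0.03088001  0.          0.          0.          0.        ]
wrist [[0.253, -0.921, -0.296, 0.245], [-0.967, -0.242, -0.075, -0.634], [-0.003, 0.305, -0.952, 0.373], [0.0, 0.0, 0.0, 1.0]] 369.79264294721276 [0.00670499 0.         0.         0.         0.        ]
```

View pics/top0.png

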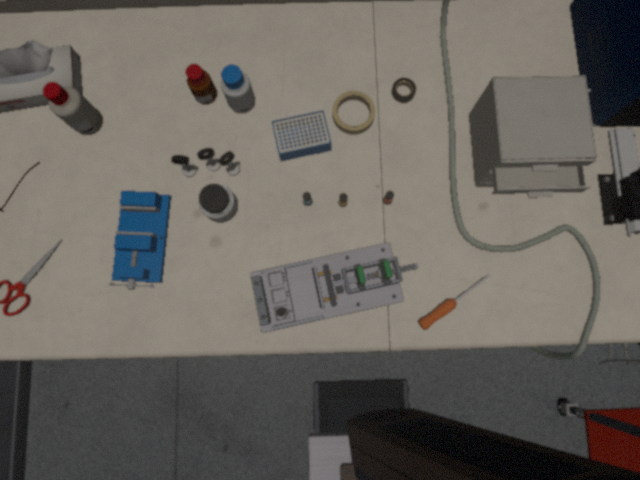

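View pics/scene0.png

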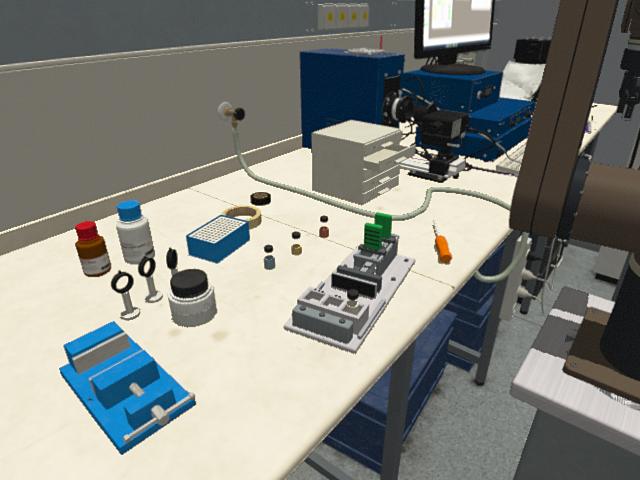

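The top view shows the clamp at about (330,287) with the block at its left end. The vials are blue (307,199), yellow (342,200) and red (388,198). I'll enlarge that part.

Run:
```python
from h import *
c=load("top0"); i=c["img"][186:336,240:430,::-1]
cv2.imwrite("pics/topc.png",cv2.resize(i,None,fx=4,fy=4,interpolation=cv2.INTER_CUBIC))
```

```text
(no output)
```

View pics/topc.png

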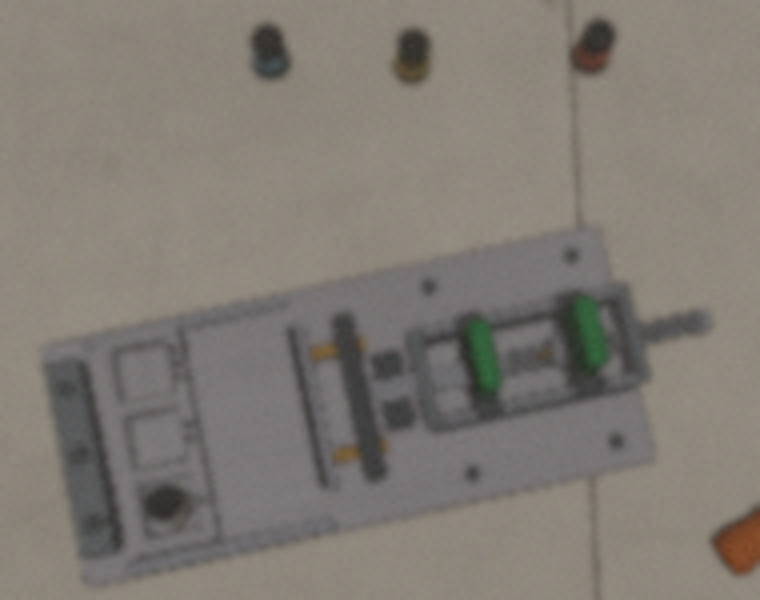

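Run:
```python
from h import *
c=load("top0")
def q(X,Y,z): return pt(c,240+X/4-.375,186+Y/4-.375,z)
C=[q(*a,.010) for a in((42,347),(605,228),(655,460),(85,585))]
print("corners",np.round(C,4), [np.linalg.norm(C[i]-C[(i+1)%4]).round(4) for i in range(4)])
for n,X,Y,z in(("blue",268,37,.05),("yel",413,43,.05),("red",600,35,.05),("white",165,500,.076),("p2",157,438,.044),("p3",145,373,.044),("padR",587,330,.113),("padF",482,355,.113),("jaw",310,408,.043),("blkedge",198,432,.044),("stopface",95,455,.044)):
    p=q(X,Y,z); print(n,p.round(4),np.hypot(p[0],p[1]).round(3))
ctr=np.mean(C,0); d=(C[0]-C[1]+C[3]-C[2]); print("ctr",ctr,"yaw",np.arctan2(d[1],d[0]))
```

```text
corners [[ 0.4935  0.2773  0.01  ]
 [ 0.5507 -0.0322  0.01  ]
 [ 0.4232 -0.0528  0.01  ]
 [ 0.3656  0.2542  0.01  ]] [np.float64(0.3147), np.float64(0.1292), np.float64(0.3124), np.float64(0.13)]
blue [0.6531 0.1494 0.05  ] 0.67
yel [0.6476 0.0715 0.05  ] 0.652
red [ 0.6494 -0.0294  0.05  ] 0.65
white [0.407  0.2044 0.076 ] 0.455
p2 [0.4402 0.2116 0.044 ] 0.488
p3 [0.4744 0.2175 0.044 ] 0.522
padR [ 0.4824 -0.0068  0.113 ] 0.482
padF [0.4716 0.0451 0.113 ] 0.474
jaw [0.4537 0.1315 0.043 ] 0.472
blkedge [0.4428 0.1901 0.044 ] 0.482
stopface [0.4323 0.2439 0.044 ] 0.496
ctr [0.45824967 0.11162727 0.01      ] yaw 1.7549291054261977
```

```bash
python3 -m inch '[{"ay":0.072},{"x":-26,"z":29,"y":4},{"x":-26,"z":29,"y":4},{"x":-26,"z":29,"y":4},{"x":-26,"z":29,"y":4}]'
python3 -m inch '[{"x":-26,"z":29,"y":4},{"x":-26,"z":29,"y":4},{"x":-26,"z":29,"y":4},{"x":-26,"z":29,"y":4},{"x":-26,"z":29,"y":4}]'
python3 -m inch '[{"x":-26,"z":29,"y":4},{"x":-26,"z":29,"y":4},{"x":-26,"z":29,"y":4},{"x":-26,"z":29,"y":4},{"x":-26,"z":29,"y":4}]'
python3 -m inch '[{"x":-26,"z":29,"y":4},{"x":-26,"z":29,"y":4},{"x":-26,"z":29,"y":4},{"x":-26,"z":29,"y":4},{"x":-26,"z":29,"y":4}]'
python3 -m inch '[{"x":-26,"z":29,"y":4,"hand":0},{},{}]'
python3 - <<'E'
from h import *
c=shot("wrist","w1"); s=get_state()
print(s["time"],s["eef_pos"],R.from_quat(s["tcp_rot"]).as_matrix().round(3).tolist(),s["opening"])
print(proj(c,[[.6494,-.0294,.05],[.6494,-.0294,0],[.6476,.0715,.05]]).round(0))
E
```

```text
0.2 [ 0.17010374 -0.65281606  0.24145695] [[0.252, -0.0, 0.968], [-0.968, 0.001, 0.252], [-0.001, -1.0, 0.0]] 1.0045160889279985
[[-1177. -1678.]
 [ -723. -1130.]
 [-1685. -1972.]]validation failed for argument at $[0]...
validation failed for argument at $[0]...
validation failed for argument at $[0]...
validation failed for argument at $[0]...
validation failed for argument at $[0]...
```

View pics/w1.png

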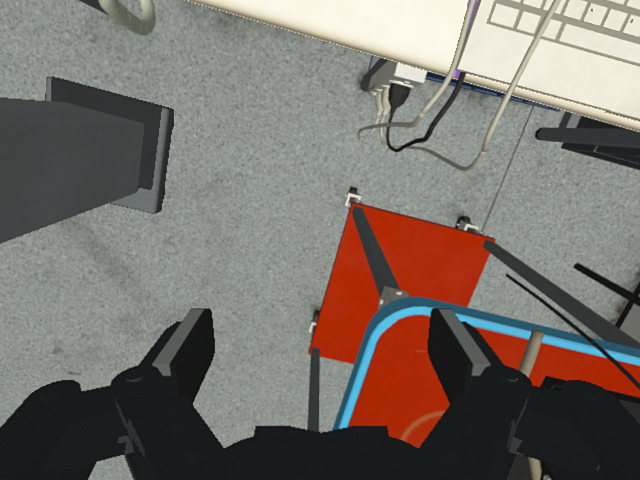

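The moves were refused, since every row needs all its keys. The picture shows only the floor, so the arm hasn't moved.

```bash
set -e
python3 -m inch '[{"ax":0,"ay":0.072,"az":0,"x":0,"y":0,"z":0,"hand":-1},{"ax":0,"ay":0,"az":0,"x":-26,"y":4,"z":29,"hand":-1},{"ax":0,"ay":0,"az":0,"x":-26,"y":4,"z":29,"hand":-1},{"ax":0,"ay":0,"az":0,"x":-26,"y":4,"z":29,"hand":-1},{"ax":0,"ay":0,"az":0,"x":-26,"y":4,"z":29,"hand":-1}]'
python3 -m inch '[{"ax":0,"ay":0,"az":0,"x":-26,"y":4,"z":29,"hand":-1},{"ax":0,"ay":0,"az":0,"x":-26,"y":4,"z":29,"hand":-1},{"ax":0,"ay":0,"az":0,"x":-26,"y":4,"z":29,"hand":-1},{"ax":0,"ay":0,"az":0,"x":-26,"y":4,"z":29,"hand":-1},{"ax":0,"ay":0,"az":0,"x":-26,"y":4,"z":29,"hand":-1}]'
python3 -m inch '[{"ax":0,"ay":0,"az":0,"x":-26,"y":4,"z":29,"hand":-1},{"ax":0,"ay":0,"az":0,"x":-26,"y":4,"z":29,"hand":-1},{"ax":0,"ay":0,"az":0,"x":-26,"y":4,"z":29,"hand":-1},{"ax":0,"ay":0,"az":0,"x":-26,"y":4,"z":29,"hand":-1},{"ax":0,"ay":0,"az":0,"x":-26,"y":4,"z":29,"hand":-1}]'
python3 -m inch '[{"ax":0,"ay":0,"az":0,"x":-26,"y":4,"z":29,"hand":-1},{"ax":0,"ay":0,"az":0,"x":-26,"y":4,"z":29,"hand":0},{"ax":0,"ay":0,"az":0,"x":-26,"y":4,"z":29,"hand":0},{"ax":0,"ay":0,"az":0,"x":-26,"y":4,"z":29,"hand":0},{"ax":0,"ay":0,"az":0,"x":-26,"y":4,"z":29,"hand":0}]'
python3 -m inch '[{"ax":0,"ay":0,"az":0,"x":-26,"y":4,"z":29,"hand":0},{"ax":0,"ay":0,"az":0,"x":0,"y":0,"z":0,"hand":0},{"ax":0,"ay":0,"az":0,"x":0,"y":0,"z":0,"hand":0}]'
python3 - <<'E'
from h import *
c=shot("wrist","w2"); s=get_state()
print(s["time"],s["eef_pos"],R.from_quat(s["tcp_rot"]).as_matrix().round(3).tolist(),s["opening"])
print(proj(c,[[.6494,-.0294,.05],[.6494,-.0294,0],[.6476,.0715,.05]]).round(0))
E
```

```text
time: 0.62
eef_pos: [0.2658, -0.5284, 0.2257]
tcp_rot: [-0.543, 0.453, -0.452, 0.543]
contact_force: [0.7, -0.4, 0.3]
opening: 0.999
time: 1.03
eef_pos: [0.385, -0.3739, 0.2061]
tcp_rot: [-0.543, 0.452, -0.452, 0.543]
contact_force: [0.4, -0.6, -0.4]
opening: 1.004
time: 1.45
eef_pos: [0.504, -0.2196, 0.1862]
tcp_rot: [-0.544, 0.452, -0.452, 0.544]
contact_force: [0.6, -0.3, 0.2]
opening: 0.998
time: 1.87
eef_pos: [0.623, -0.0654, 0.166]
tcp_rot: [0.544, -0.452, 0.452, -0.544]
contact_force: [0.6, -0.5, 0.6]
opening: 0.504
time: 2.12
eef_pos: [0.6463, -0.0344, 0.1614]
tcp_rot: [0.545, -0.452, 0.451, -0.544]
contact_force: [-0.3, -0.8, -0.4]
opening: 0.501
2.1667 [ 0.6458421  -0.03569106  0.16166099] [[0.184, -0.001, 0.983], [-0.983, -0.0, 0.184], [-0.0, -1.0, -0.001]] 0.5032539798673727
[[314. 234.]
 [315. 217.]
 [166. 210.]]
```

View pics/w2.png

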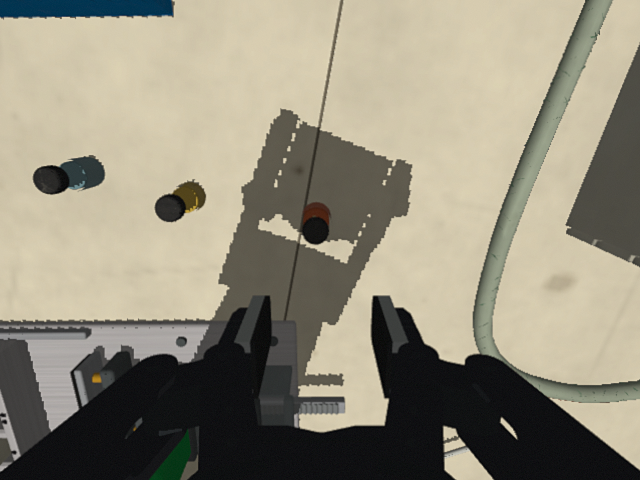

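The red cap top is at about (316,231), the yellow at (169,208). Both are within a few px of my prediction.

Run:
```python
from h import *
c=load("w2"); s=get_state(); M=R.from_quat(s["tcp_rot"]).as_matrix()
for n,u,v in(("red",316,231),("yel",169,208)):
    p=pt(c,u,v,.05); print(n,p.round(4),(M.T@(p-s["eef_pos"])*1000).round(1))
```

```text
red [ 0.6521 -0.0303  0.05  ] [ -4.1 111.7   7.3]
yel [0.6495 0.0696 0.05  ] [-102.8  111.6   23. ]
```

```bash
set -e
python3 -m inch '[{"ax":0,"ay":0,"az":0,"x":-4,"y":0,"z":6,"hand":0},{"ax":0,"ay":0,"az":0,"x":0,"y":38,"z":0,"hand":0},{"ax":0,"ay":0,"az":0,"x":0,"y":38,"z":0,"hand":0},{"ax":0,"ay":0,"az":0,"x":0,"y":34,"z":0,"hand":0},{"ax":0,"ay":0,"az":0,"x":0,"y":20,"z":0,"hand":0}]' 30
python3 -m inch '[{"ax":0,"ay":0,"az":0,"x":0,"y":0,"z":0,"hand":0},{"ax":0,"ay":0,"az":0,"x":0,"y":0,"z":0,"hand":1},{"ax":0,"ay":0,"az":0,"x":0,"y":0,"z":0,"hand":1},{"ax":0,"ay":0,"az":0,"x":0,"y":0,"z":0,"hand":1},{"ax":0,"ay":0,"az":0,"x":0,"y":0,"z":0,"hand":1}]' 30
python3 -m inch '[{"ax":0,"ay":0,"az":0,"x":0,"y":0,"z":0,"hand":1},{"ax":0,"ay":0,"az":0,"x":0,"y":-20,"z":0,"hand":1},{"ax":0,"ay":0,"az":0,"x":0,"y":-35,"z":0,"hand":1},{"ax":0,"ay":0,"az":0,"x":0,"y":-35,"z":0,"hand":1},{"ax":0,"ay":0,"az":0,"x":0,"y":0,"z":0,"hand":1}]'
```

```text
time: 2.58
eef_pos: [0.6484, -0.0322, 0.0284]
tcp_rot: [0.544, -0.455, 0.451, -0.542]
contact_force: [-0.9, -0.6, -0.1]
opening: 0.501
time: 3.0
eef_pos: [0.6529, -0.032, 0.0351]
tcp_rot: [-0.543, 0.451, -0.454, 0.544]
contact_force: [-0.3, 0.3, -0.1]
opening: 0.255
time: 3.42
eef_pos: [0.6564, -0.0322, 0.1324]
tcp_rot: [-0.541, 0.447, -0.457, 0.546]
contact_force: [1.9, 0.3, 1.2]
opening: 0.257
```

```bash
set -e
python3 -m inch '[{"ax":0,"ay":0,"az":0,"x":-20,"y":-20,"z":-14,"hand":1},{"ax":0,"ay":0,"az":0,"x":-29,"y":-10,"z":-21,"hand":1},{"ax":0,"ay":0,"az":0,"x":-29,"y":0,"z":-21,"hand":1},{"ax":0,"ay":0,"az":0,"x":-29,"y":0,"z":-21,"hand":1},{"ax":0,"ay":0,"az":0,"x":-29,"y":0,"z":-21,"hand":1}]'
python3 -m inch '[{"ax":0,"ay":0,"az":0,"x":-29,"y":0,"z":-21,"hand":1},{"ax":0,"ay":0,"az":0,"x":-29,"y":0,"z":-21,"hand":1},{"ax":0,"ay":0,"az":0,"x":-29,"y":0,"z":-21,"hand":1},{"ax":0,"ay":0,"az":0,"x":0,"y":0,"z":0,"hand":1},{"ax":0,"ay":0,"az":0,"x":0,"y":0,"z":0,"hand":1}]'
python3 -m inch '[{"ax":0,"ay":0,"az":0,"x":0,"y":0,"z":0,"hand":1},{"ax":0,"ay":0,"az":0,"x":0,"y":0,"z":0,"hand":1}]'
python3 - <<'E'
from h import *
c=shot("wrist","w3"); s=get_state()
print(s["time"],s["eef_pos"],R.from_quat(s["tcp_rot"]).as_matrix().round(3).tolist(),s["opening"])
print(proj(c,[[.4402,.2116,.044],[.4744,.2175,.044]]).round(0))
E
```

```text
time: 3.83
eef_pos: [0.5293, 0.0854, 0.1535]
tcp_rot: [-0.543, 0.452, -0.453, 0.544]
contact_force: [1.2, 0.1, -1.1]
opening: 0.258
time: 4.25
eef_pos: [0.4514, 0.1598, 0.153]
tcp_rot: [-0.544, 0.451, -0.452, 0.545]
contact_force: [0.9, 0.1, 0.6]
opening: 0.258
time: 4.42
eef_pos: [0.4534, 0.1581, 0.1531]
tcp_rot: [-0.543, 0.452, -0.453, 0.544]
contact_force: [-0.2, -0.6, -0.3]
opening: 0.257
4.4667 [0.45344748 0.15796336 0.15286618] [[0.18, 0.001, 0.984], [-0.984, -0.0, 0.18], [0.0, -1.0, 0.001]] 0.2587137694675635
[[240. 246.]
 [237. 196.]]
```

View pics/w3.png

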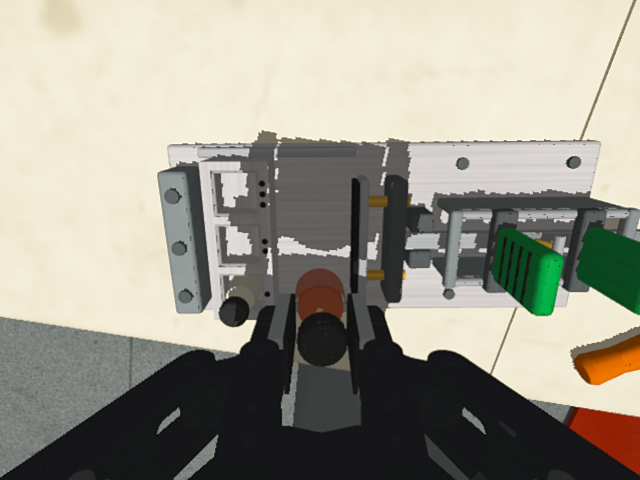

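The wrist view shows the block, with pocket 3 at about (232,190), pocket 2 at about (236,243), and the white vial at about (236,300). The red vial is upright in the jaws. I'll enlarge the block.

Run:
```python
from h import *
c=load("w3"); i=c["img"][145:295,185:295,::-1]
cv2.imwrite("pics/w3c.png",cv2.resize(i,None,fx=4,fy=4,interpolation=cv2.INTER_CUBIC))
```

```text
(no output)
```

View pics/w3c.png

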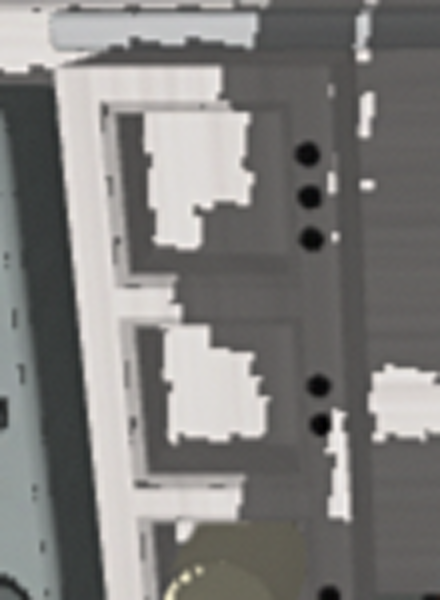

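Run:
```python
from h import *
c=load("w3"); s=get_state(); M=R.from_quat(s["tcp_rot"]).as_matrix()
def q(X,Y,z=.044): return pt(c,185+X/4-.375,145+Y/4-.375,z)
for n,P in(("p3",((103,104),(290,104),(300,272),(122,275))),("p2",((122,320),(302,320),(306,478),(137,485)))):
    W=np.array([q(*p) for p in P]); L=[np.linalg.norm(W[i]-W[(i+1)%4]).round(4) for i in range(4)]
    m=W.mean(0); print(n,m.round(4),L,(M.T@(m-s["eef_pos"])*1000).round(1))
a,b=q(58,65),q(105,598); print("left edge yaw", np.degrees(np.arctan2(*(a-b)[1::-1])))
for n,P in(("blkTL",(58,65)),("blkTR",(335,65))): print(n,q(*P).round(4))
d=[q(*p) for p in((309,197),(319,405),(328,597))]; print(np.round(d,4),np.linalg.norm(d[0]-d[1]),np.linalg.norm(d[2]-d[1]),np.degrees(np.arctan2(*(d[0]-d[2])[1::-1])))
# vial in hand: cap top px
p=pt(c,322,338,get_state()["eef_pos"][2]+.019); print("cap",(M.T@(p-s["eef_pos"])*1000).round(1))
```

```text
p3 [0.4767 0.2189 0.044 ] [np.float64(0.0301), np.float64(0.0278), np.float64(0.0298), np.float64(0.0283)] [-55.8 108.9  33.7]
p2 [0.4406 0.2126 0.044 ] [np.float64(0.0304), np.float64(0.0286), np.float64(0.0296), np.float64(0.0299)] [-56.1 108.8  -2.9]
left edge yaw 9.888965737053613
blkTL [0.4926 0.2441 0.044 ]
blkTR [0.5006 0.2006 0.044 ]
[[0.4788 0.2018 0.044 ]
 [0.4433 0.1953 0.044 ]
 [0.4076 0.1887 0.044 ]] 0.036060302460984676 0.03629495184346449 10.407935191426159
cap [  0.7 -19.    5.5]
```

Run:
```python
from h import *
c=load("w3"); s=get_state(); M=R.from_quat(s["tcp_rot"]).as_matrix(); e=s["eef_pos"]
hsv=cv2.cvtColor(c["img"],cv2.COLOR_RGB2HSV)
m=((hsv[...,0]<10)|(hsv[...,0]>172))&(hsv[...,1]>90)
m[:, :280]=0; m[:,360:]=0; m[:250]=0; m[345:]=0
ys,xs=np.nonzero(m); print("red rows",ys.min(),ys.max(),"cols",[(y,xs[ys==y].min(),xs[ys==y].max()) for y in range(ys.min(),ys.max(),6)])
g=c["img"].max(2)
for h in(-.031,-.033,-.035):
    p=pt(c,320,ys.min(),e[2]+h); print(h,(M.T@(p-e)*1000).round(1)-[0,0,11.5])
for h in(.015,.017,.019):
    for v in (313,365): print(h,v,(M.T@(pt(c,322,v,e[2]+h)-e)*1000).round(1))
```

```text
red rows 269 321 cols [(269, np.int64(313), np.int64(325)), (275, np.int64(303), np.int64(335)), (281, np.int64(298), np.int64(340)), (287, np.int64(296), np.int64(342)), (293, np.int64(295), np.int64(343)), (299, np.int64(298), np.int64(341)), (305, np.int64(298), np.int64(342)), (311, np.int64(298), np.int64(342)), (317, np.int64(300), np.int64(340))]
-0.031 [-0.1 31.  -0.3]
-0.033 [-0.1 33.  -1.1]
-0.035 [-0.1 35.  -1.9]
0.015 313 [  0.7 -15.   13.1]
0.015 365 [  0.8 -15.   -8.5]
0.017 313 [  0.7 -17.   14.2]
0.017 365 [  0.8 -17.   -7.1]
0.019 313 [  0.7 -19.   15.3]
0.019 365 [  0.8 -19.   -5.6]
```

```bash
set -e
python3 -m inch '[{"ax":0,"ay":0,"az":0,"x":-28,"y":0,"z":-2.5,"hand":1},{"ax":0,"ay":0,"az":0,"x":-28,"y":20,"z":0,"hand":1},{"ax":0,"ay":0,"az":0,"x":0,"y":25,"z":0,"hand":1},{"ax":0,"ay":0,"az":0,"x":0,"y":20,"z":0,"hand":1},{"ax":0,"ay":0,"az":0,"x":0,"y":0,"z":0,"hand":1}]'
python3 -m inch '[{"ax":0,"ay":0,"az":0,"x":0,"y":0,"z":0,"hand":1},{"ax":0,"ay":0,"az":0,"x":0,"y":0,"z":0,"hand":1},{"ax":0,"ay":0,"az":0,"x":0,"y":5,"z":0,"hand":1},{"ax":0,"ay":0,"az":0,"x":0,"y":5,"z":0,"hand":1},{"ax":0,"ay":0,"az":0,"x":0,"y":4,"z":0,"hand":1}]'
python3 -m inch '[{"ax":0,"ay":0,"az":0,"x":0,"y":3,"z":0,"hand":1},{"ax":0,"ay":0,"az":0,"x":0,"y":0,"z":0,"hand":1}]'
```

```text
time: 4.88
eef_pos: [0.4372, 0.2121, 0.0831]
tcp_rot: [0.546, -0.454, 0.451, -0.541]
contact_force: [-1.0, -0.6, 0.1]
opening: 0.259
time: 5.3
eef_pos: [0.4403, 0.2131, 0.0738]
tcp_rot: [-0.543, 0.452, -0.453, 0.544]
contact_force: [-0.1, -0.7, -0.0]
opening: 0.259
time: 5.47
eef_pos: [0.4391, 0.213, 0.0696]
tcp_rot: [0.544, -0.453, 0.452, -0.543]
contact_force: [0.2, 0.3, -0.8]
opening: 0.255
```

```bash
set -e
python3 -m inch '[{"ax":0,"ay":0,"az":0,"x":0,"y":4,"z":0,"hand":1},{"ax":0,"ay":0,"az":0,"x":0,"y":3,"z":0,"hand":1},{"ax":0,"ay":0,"az":0,"x":0,"y":2,"z":0,"hand":1},{"ax":0,"ay":0,"az":0,"x":0,"y":0,"z":0,"hand":1},{"ax":0,"ay":0,"az":0,"x":0,"y":0,"z":0,"hand":1}]'
python3 -m inch '[{"ax":0,"ay":0,"az":0,"x":0,"y":1,"z":0,"hand":1},{"ax":0,"ay":0,"az":0,"x":0,"y":0,"z":0,"hand":1}]'
```

```text
time: 5.88
eef_pos: [0.4395, 0.2132, 0.0611]
tcp_rot: [0.544, -0.452, 0.452, -0.543]
contact_force: [-0.4, 0.6, -1.2]
opening: 0.25
time: 6.05
eef_pos: [0.4397, 0.2133, 0.0603]
tcp_rot: [-0.544, 0.452, -0.452, 0.544]
contact_force: [-0.5, 0.2, 0.1]
opening: 0.254
```

```bash
set -e
python3 -m inch '[{"ax":0,"ay":0,"az":0,"x":0,"y":1.5,"z":0,"hand":1},{"ax":0,"ay":0,"az":0,"x":0,"y":0,"z":0,"hand":1},{"ax":0,"ay":0,"az":0,"x":0,"y":0,"z":0,"hand":0.3},{"ax":0,"ay":0,"az":0,"x":0,"y":0,"z":0,"hand":0.1},{"ax":0,"ay":0,"az":0,"x":0,"y":0,"z":0,"hand":0.1}]'
python3 -m inch '[{"ax":0,"ay":0,"az":0,"x":0,"y":-20,"z":0,"hand":0.1},{"ax":0,"ay":0,"az":0,"x":0,"y":-35,"z":0,"hand":0.1},{"ax":0,"ay":0,"az":0,"x":0,"y":-35,"z":0,"hand":0},{"ax":0,"ay":0,"az":0,"x":0,"y":0,"z":0,"hand":0},{"ax":0,"ay":0,"az":0,"x":0,"y":0,"z":0,"hand":0}]'
python3 -m inch '[{"ax":0,"ay":0,"az":0,"x":0,"y":0,"z":0,"hand":0}]'
python3 - <<'E'
from h import *
c=shot("wrist","w4"); s=get_state(); print(s["time"],s["eef_pos"])
i=c["img"][120:330,140:420,::-1]
cv2.imwrite("pics/w4c.png",cv2.resize(i,None,fx=2.8,fy=2.8,interpolation=cv2.INTER_CUBIC))
E
```

```text
time: 6.47
eef_pos: [0.4396, 0.2132, 0.0587]
tcp_rot: [0.544, -0.452, 0.452, -0.544]
contact_force: [-1.2, 0.2, -1.1]
opening: 0.447
time: 6.88
eef_pos: [0.4414, 0.2137, 0.1515]
tcp_rot: [-0.542, 0.451, -0.454, 0.545]
contact_force: [0.3, 0.8, 0.2]
opening: 0.501
time: 6.97
eef_pos: [0.4393, 0.2131, 0.1484]
tcp_rot: [0.544, -0.452, 0.452, -0.543]
contact_force: [-0.8, -0.3, -0.2]
opening: 0.501
7.0167 [0.43867533 0.21298616 0.14747996]
```

View pics/w4c.png

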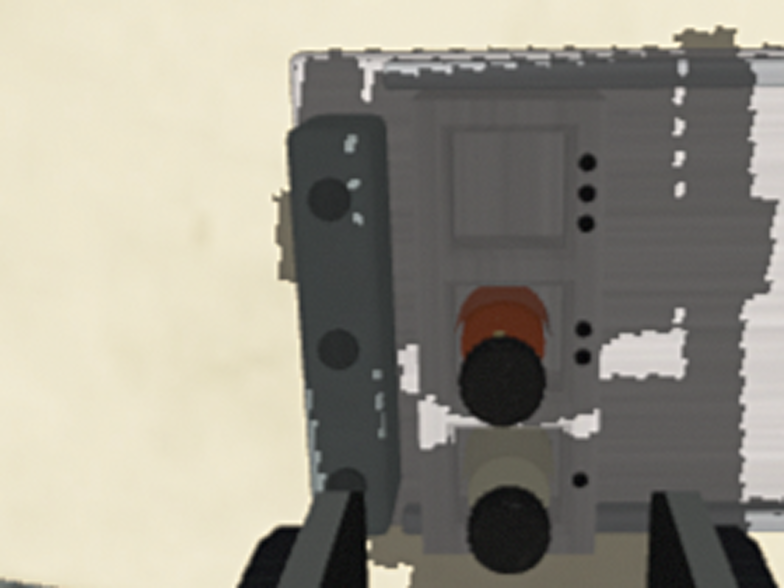

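The red vial is upright in pocket 2, with its cap level with the white one's. Pocket 3's centre in the crop is about (509,186).

Run:
```python
from h import *
c=load("w4")
s=get_state(); e=s["eef_pos"]; M=R.from_quat(s["tcp_rot"]).as_matrix()
q=lambda X,Y,z: pt(c,140+(X+.5)/2.8-.5,120+(Y+.5)/2.8-.5,z)
for n,X,Y,z in(("p3",509,186,.044),("redcap",502,381,.076),("whitecap",509,530,.076),("stop face",388,310,.044)): print(n,q(X,Y,z).round(4))
y=np.array([.6495,.0696,e[2]]); print("to yellow",(M.T@(y-e)*1000).round(1), "from top:",(M.T@(np.array([.6476,.0715,e[2]])-e)*1000).round(1))
```

```text
p3 [0.4773 0.2194 0.044 ]
redcap [0.4419 0.2143 0.076 ]
whitecap [0.4078 0.2064 0.076 ]
stop face [0.443  0.2422 0.044 ]
to yellow [179.3  -0.4 181.2] from top: [177.1  -0.4 179.7]
```

```bash
set -e
python3 -m inch '[{"ax":0,"ay":0,"az":0,"x":26,"y":0,"z":26,"hand":0},{"ax":0,"ay":0,"az":0,"x":26,"y":0,"z":26,"hand":0},{"ax":0,"ay":0,"az":0,"x":26,"y":0,"z":26,"hand":0},{"ax":0,"ay":0,"az":0,"x":26,"y":0,"z":26,"hand":0},{"ax":0,"ay":0,"az":0,"x":26,"y":0,"z":26,"hand":0}]'
python3 -m inch '[{"ax":0,"ay":0,"az":0,"x":26,"y":0,"z":26,"hand":0},{"ax":0,"ay":0,"az":0,"x":22,"y":0,"z":24,"hand":0},{"ax":0,"ay":0,"az":0,"x":0,"y":0,"z":0,"hand":0},{"ax":0,"ay":0,"az":0,"x":0,"y":0,"z":0,"hand":0},{"ax":0,"ay":0,"az":0,"x":0,"y":0,"z":0,"hand":0}]'
python3 - <<'E'
from h import *
c=shot("wrist","w5"); s=get_state(); e=s["eef_pos"]; M=R.from_quat(s["tcp_rot"]).as_matrix()
print(s["time"],e)
m=(c["img"].max(2)<60).astype(np.uint8); m[290:]=0
n,l,st,ce=cv2.connectedComponentsWithStats(m)
for k in range(1,n):
    if 150<st[k,4]<8000:
        p=pt(c,*ce[k],.047); print(st[k],ce[k],p.round(4),(M.T@(p-e)*1000).round(1))
E
```

```text
time: 7.43
eef_pos: [0.5911, 0.1079, 0.1462]
tcp_rot: [0.545, -0.453, 0.451, -0.543]
contact_force: [-0.3, 0.1, 0.8]
opening: 0.501
time: 7.85
eef_pos: [0.6475, 0.0712, 0.1465]
tcp_rot: [0.544, -0.454, 0.451, -0.543]
contact_force: [-0.2, 0.3, 0.5]
opening: 0.498
7.9 [0.6473176  0.07158532 0.14696235]
[209 187  25  27 289] [224.26989619 197.35986159] [0.6676 0.1368 0.047 ] [-60.3  99.9  32.2]
[188 200  32  30 691] [203.18089725 214.21273517] [0.6542 0.1489 0.047 ] [-74.7 100.   21.2]
[308 228  28  30 651] [321.13978495 242.41167435] [0.6493 0.071  0.047 ] [  1.  100.    2.2]
```

```bash
set -e
python3 -m inch '[{"ax":0,"ay":0,"az":0,"x":1,"y":30,"z":2,"hand":0},{"ax":0,"ay":0,"az":0,"x":0,"y":36,"z":0,"hand":0},{"ax":0,"ay":0,"az":0,"x":0,"y":30,"z":0,"hand":0},{"ax":0,"ay":0,"az":0,"x":0,"y":19,"z":0,"hand":0},{"ax":0,"ay":0,"az":0,"x":0,"y":0,"z":0,"hand":0}]' 30
python3 -m inch '[{"ax":0,"ay":0,"az":0,"x":0,"y":0,"z":0,"hand":0},{"ax":0,"ay":0,"az":0,"x":0,"y":0,"z":0,"hand":0},{"ax":0,"ay":0,"az":0,"x":0,"y":0,"z":0,"hand":1},{"ax":0,"ay":0,"az":0,"x":0,"y":0,"z":0,"hand":1},{"ax":0,"ay":0,"az":0,"x":0,"y":0,"z":0,"hand":1}]' 30
python3 -m inch '[{"ax":0,"ay":0,"az":0,"x":0,"y":0,"z":0,"hand":1},{"ax":0,"ay":0,"az":0,"x":0,"y":0,"z":0,"hand":1}]' 30
python3 -m inch '[{"ax":0,"ay":0,"az":0,"x":0,"y":-20,"z":0,"hand":1},{"ax":0,"ay":0,"az":0,"x":0,"y":-35,"z":0,"hand":1},{"ax":0,"ay":0,"az":0,"x":0,"y":-35,"z":0,"hand":1},{"ax":0,"ay":0,"az":0,"x":-22,"y":-28,"z":-22,"hand":1},{"ax":0,"ay":0,"az":0,"x":-26,"y":0,"z":-22,"hand":1}]'
python3 - <<'E'
from h import *
s=get_state(); e=s["eef_pos"]; M=R.from_quat(s["tcp_rot"]).as_matrix(); print(e,(M.T@(np.array([.477,.219,.15])-e)*1000).round(1))
E
```

```text
time: 8.32
eef_pos: [0.6454, 0.0717, 0.0277]
tcp_rot: [0.546, -0.455, 0.448, -0.541]
contact_force: [-0.8, -0.1, -1.4]
opening: 0.504
time: 8.73
eef_pos: [0.6528, 0.0705, 0.0365]
tcp_rot: [-0.543, 0.451, -0.453, 0.545]
contact_force: [-0.2, 0.8, 5.1]
opening: 0.253
time: 8.9
eef_pos: [0.6529, 0.0705, 0.0365]
tcp_rot: [-0.542, 0.451, -0.453, 0.545]
contact_force: [-1.4, 1.5, 7.0]
opening: 0.252
time: 9.32
eef_pos: [0.6043, 0.1085, 0.1604]
tcp_rot: [-0.54, 0.449, -0.457, 0.546]
contact_force: [1.4, 0.8, 1.2]
opening: 0.259
[0.60426208 0.10847221 0.16035496] [-131.6    8.4 -105.5]
```

```bash
set -e
python3 -m inch '[{"ax":0,"ay":0,"az":0,"x":-26,"y":0,"z":-21,"hand":1},{"ax":0,"ay":0,"az":0,"x":-26,"y":0,"z":-21,"hand":1},{"ax":0,"ay":0,"az":0,"x":-26,"y":0,"z":-21,"hand":1},{"ax":0,"ay":0,"az":0,"x":-26,"y":0,"z":-21,"hand":1},{"ax":0,"ay":0,"az":0,"x":-20,"y":0,"z":-16,"hand":1}]'
python3 -m inch '[{"ax":0,"ay":0,"az":0,"x":0,"y":0,"z":0,"hand":1},{"ax":0,"ay":0,"az":0,"x":0,"y":0,"z":0,"hand":1},{"ax":0,"ay":0,"az":0,"x":0,"y":0,"z":0,"hand":1}]'
python3 - <<'E'
from h import *
s=get_state(); e=s["eef_pos"]; M=R.from_quat(s["tcp_rot"]).as_matrix(); print(e,(M.T@(np.array([.477,.219,.15])-e)*1000).round(1))
c=shot("wrist","w6"); e=s["eef_pos"]
hsv=cv2.cvtColor(c["img"],cv2.COLOR_RGB2HSV)
m=(hsv[...,0]>15)&(hsv[...,0]<32)&(hsv[...,1]>110)&(hsv[...,2]>30); m[:250]=0;m[:,:285]=0;m[:,355:]=0;m[340:]=0
ys,xs=np.nonzero(m); r=[(y,xs[ys==y].min(),xs[ys==y].max()) for y in range(ys.min(),ys.max(),6)]; print(r)
for h in(-.033,-.036): print((M.T@(pt(c,320,ys.min(),e[2]+h)-e)*1000).round(1)-[0,0,11.5])
E
```

```text
time: 9.73
eef_pos: [0.4763, 0.2142, 0.1518]
tcp_rot: [0.544, -0.452, 0.452, -0.544]
contact_force: [0.2, 0.9, -1.2]
opening: 0.255
time: 9.98
eef_pos: [0.479, 0.213, 0.1522]
tcp_rot: [-0.543, 0.452, -0.453, 0.544]
contact_force: [0.9, 0.1, 0.2]
opening: 0.253
[0.47900113 0.21297868 0.15215005] [-6.3  2.1 -0.9]
[(275, np.int64(316), np.int64(322)), (281, np.int64(302), np.int64(335)), (287, np.int64(298), np.int64(339)), (293, np.int64(296), np.int64(341)), (299, np.int64(295), np.int64(339)), (305, np.int64(298), np.int64(340)), (311, np.int64(298), np.int64(341)), (317, np.int64(299), np.int64(339)), (323, np.int64(302), np.int64(304))]
[ 0.1 33.  -4.2]
[ 0.  36.  -5.4]
```

```bash
set -e
python3 -m inch '[{"ax":0,"ay":0,"az":0,"x":-6,"y":20,"z":3,"hand":1},{"ax":0,"ay":0,"az":0,"x":0,"y":25,"z":0,"hand":1},{"ax":0,"ay":0,"az":0,"x":0,"y":17,"z":0,"hand":1},{"ax":0,"ay":0,"az":0,"x":0,"y":0,"z":0,"hand":1},{"ax":0,"ay":0,"az":0,"x":0,"y":0,"z":0,"hand":1}]'
python3 -m inch '[{"ax":0,"ay":0,"az":0,"x":0,"y":0,"z":0,"hand":1},{"ax":0,"ay":0,"az":0,"x":0,"y":4,"z":0,"hand":1},{"ax":0,"ay":0,"az":0,"x":0,"y":4,"z":0,"hand":1},{"ax":0,"ay":0,"az":0,"x":0,"y":4,"z":0,"hand":1},{"ax":0,"ay":0,"az":0,"x":0,"y":0,"z":0,"hand":1}]'
python3 -m inch '[{"ax":0,"ay":0,"az":0,"x":0,"y":2,"z":0,"hand":1},{"ax":0,"ay":0,"az":0,"x":0,"y":0,"z":0,"hand":1}]'
python3 - <<'E'
from h import *
s=get_state(); e=s["eef_pos"]; M=R.from_quat(s["tcp_rot"]).as_matrix(); print(e,(M.T@(np.array([.477,.219,.15])-e)*1000).round(1))
E
```

```text
time: 10.45
eef_pos: [0.4804, 0.2187, 0.0888]
tcp_rot: [0.544, -0.453, 0.452, -0.543]
contact_force: [0.0, -0.4, 0.5]
opening: 0.251
time: 10.87
eef_pos: [0.4799, 0.2195, 0.0772]
tcp_rot: [0.544, -0.452, 0.452, -0.543]
contact_force: [0.2, 0.5, -0.7]
opening: 0.256
time: 11.03
eef_pos: [0.4801, 0.2196, 0.0755]
tcp_rot: [0.544, -0.452, 0.452, -0.543]
contact_force: [-0.2, -0.3, -1.0]
opening: 0.257
[0.48007997 0.21963456 0.07545034] [  0.1 -74.5  -3.2]
```

```bash
set -e
python3 -m inch '[{"ax":0,"ay":0,"az":0,"x":0,"y":4,"z":0,"hand":1},{"ax":0,"ay":0,"az":0,"x":0,"y":4,"z":0,"hand":1},{"ax":0,"ay":0,"az":0,"x":0,"y":3,"z":0,"hand":1},{"ax":0,"ay":0,"az":0,"x":0,"y":0,"z":0,"hand":1},{"ax":0,"ay":0,"az":0,"x":0,"y":0,"z":0,"hand":1}]'
python3 -m inch '[{"ax":0,"ay":0,"az":0,"x":0,"y":2,"z":0,"hand":1},{"ax":0,"ay":0,"az":0,"x":0,"y":0,"z":0,"hand":1}]'
python3 -m inch '[{"ax":0,"ay":0,"az":0,"x":0,"y":1,"z":0,"hand":1},{"ax":0,"ay":0,"az":0,"x":0,"y":0,"z":0,"hand":1}]'
```

```text
time: 11.45
eef_pos: [0.48, 0.2196, 0.0643]
tcp_rot: [0.544, -0.452, 0.452, -0.543]
contact_force: [0.8, 0.4, -0.1]
opening: 0.257
time: 11.62
eef_pos: [0.4804, 0.2197, 0.0627]
tcp_rot: [-0.543, 0.452, -0.452, 0.544]
contact_force: [0.4, 0.2, 0.1]
opening: 0.251
time: 11.78
eef_pos: [0.4808, 0.2197, 0.0625]
tcp_rot: [-0.543, 0.452, -0.452, 0.544]
contact_force: [-1.3, -0.8, 4.0]
opening: 0.26
```

```bash
set -e
python3 -m inch '[{"ax":0,"ay":0,"az":0,"x":0,"y":0,"z":0,"hand":0.3},{"ax":0,"ay":0,"az":0,"x":0,"y":0,"z":0,"hand":0.1},{"ax":0,"ay":0,"az":0,"x":0,"y":0,"z":0,"hand":0.1},{"ax":0,"ay":0,"az":0,"x":0,"y":-20,"z":0,"hand":0.1},{"ax":0,"ay":0,"az":0,"x":0,"y":-35,"z":0,"hand":0.1}]'
python3 -m inch '[{"ax":0,"ay":0,"az":0,"x":0,"y":-38,"z":0,"hand":0.1},{"ax":0,"ay":0,"az":0,"x":20,"y":-30,"z":-4,"hand":-1},{"ax":0,"ay":0,"az":0,"x":36,"y":0,"z":-7,"hand":-1},{"ax":0,"ay":0,"az":0,"x":36,"y":0,"z":-7,"hand":-1},{"ax":0,"ay":0,"az":0,"x":36,"y":0,"z":-8,"hand":-1}]'
python3 -m inch '[{"ax":0,"ay":0,"az":0,"x":36,"y":0,"z":-7,"hand":-1},{"ax":0,"ay":0,"az":0,"x":32,"y":0,"z":-7,"hand":-1},{"ax":0,"ay":0,"az":0,"x":0,"y":0,"z":0,"hand":-1},{"ax":0,"ay":0,"az":0,"x":0,"y":0,"z":0,"hand":-1},{"ax":0,"ay":0,"az":0,"x":0,"y":0,"z":0,"hand":-1}]'
python3 - <<'E'
from h import *
s=get_state(); e=s["eef_pos"]; M=R.from_quat(s["tcp_rot"]).as_matrix(); print(s["time"],e,s["opening"])
c=shot("wrist","w7"); print(proj(c,[[.4824,-.0068,.113],[.4716,.0451,.113]]))
E
```

```text
time: 12.2
eef_pos: [0.4766, 0.2186, 0.1125]
tcp_rot: [0.547, -0.455, 0.45, -0.54]
contact_force: [0.0, 0.3, -0.3]
opening: 0.451
time: 12.62
eef_pos: [0.4781, 0.088, 0.1856]
tcp_rot: [-0.543, 0.451, -0.452, 0.544]
contact_force: [-0.3, 0.2, 0.3]
opening: 0.985
time: 13.03
eef_pos: [0.4764, 0.0197, 0.1845]
tcp_rot: [-0.543, 0.453, -0.452, 0.543]
contact_force: [-0.4, -0.0, -0.2]
opening: 1.0
13.0333 [0.47638562 0.01971556 0.18445495] 1.000296711742743
[[366.45260748 259.02225585]
 [276.22712465 260.84731556]]
```

View pics/w7.png

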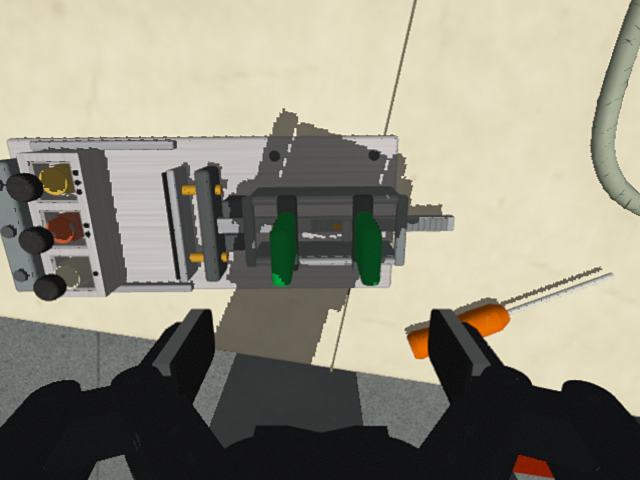

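All three vials stand in their pockets. The paddles' top centres are at about (281,254) and (369,254), nearly centred between the open fingers.

Run:
```python
from h import *
c=load("w7"); s=get_state(); e=s["eef_pos"]; M=R.from_quat(s["tcp_rot"]).as_matrix()
hsv=cv2.cvtColor(c["img"],cv2.COLOR_RGB2HSV); m=(hsv[...,0]>45)&(hsv[...,0]<80)&(hsv[...,1]>120)
for a,b in((240,325),(325,400)):
    ys,xs=np.nonzero(m[:,a:b]); print(a+xs.min(),a+xs.max(),ys.min(),ys.max(),[(y,a+xs[ys==y].min(),a+xs[ys==y].max()) for y in range(ys.min(),ys.max(),12)])
P=[]
for u,v in((281,254),(369,254)):
    p=pt(c,u,v,.113); P.append(p); print(p.round(4),(M.T@(p-e)*1000).round(1))
print(np.linalg.norm(P[0]-P[1]))
# clamp axis positions: pad face, block rear edge
for n,u,v,z in(("padface",172,225,.028),("blk rear top",92,220,.044)):
    p=pt(c,u,v,z); print(n,p.round(4),(M.T@(p-e)*1000).round(1))
```

```text
270 295 212 286 [(212, np.int64(283), np.int64(289)), (224, np.int64(275), np.int64(294)), (236, np.int64(270), np.int64(295)), (248, np.int64(270), np.int64(295)), (260, np.int64(271), np.int64(294)), (272, np.int64(272), np.int64(292)), (284, np.int64(274), np.int64(288))]
354 381 212 284 [(212, np.int64(359), np.int64(368)), (224, np.int64(355), np.int64(376)), (236, np.int64(355), np.int64(380)), (248, np.int64(354), np.int64(381)), (260, np.int64(356), np.int64(380)), (272, np.int64(359), np.int64(379))]
[0.4763 0.043  0.113 ] [-22.3  71.5   4.1]
[ 0.4857 -0.0076  0.113 ] [29.1 71.4  4.1]
0.0514217398688248
padface [0.4529 0.1373 0.028 ] [-119.3  156.5   -1.7]
blk rear top [0.4514 0.1913 0.044 ] [-172.7  140.5    6.6]
```

```bash
set -e
python3 -m inch '[{"ax":0,"ay":0,"az":0,"x":2.5,"y":10,"z":2.5,"hand":-1},{"ax":0,"ay":0,"az":0,"x":0,"y":25,"z":0,"hand":-1},{"ax":0,"ay":0,"az":0,"x":0,"y":25,"z":0,"hand":-1},{"ax":0,"ay":0,"az":0,"x":0,"y":0,"z":0,"hand":-1},{"ax":0,"ay":0,"az":0,"x":0,"y":0,"z":0,"hand":-1}]' 40
python3 -m inch '[{"ax":0,"ay":0,"az":0,"x":0,"y":20,"z":0,"hand":-1},{"ax":0,"ay":0,"az":0,"x":0,"y":20,"z":0,"hand":-1},{"ax":0,"ay":0,"az":0,"x":0,"y":4,"z":0,"hand":-1},{"ax":0,"ay":0,"az":0,"x":0,"y":0,"z":0,"hand":-1},{"ax":0,"ay":0,"az":0,"x":0,"y":0,"z":0,"hand":-0.65}]' 40
python3 -m inch '[{"ax":0,"ay":0,"az":0,"x":0,"y":0,"z":0,"hand":-0.65},{"ax":0,"ay":0,"az":0,"x":0,"y":0,"z":0,"hand":-0.65},{"ax":0,"ay":0,"az":0,"x":0,"y":0,"z":0,"hand":-0.5},{"ax":0,"ay":0,"az":0,"x":0,"y":0,"z":0,"hand":-0.5},{"ax":0,"ay":0,"az":0,"x":0,"y":0,"z":0,"hand":-0.5}]'
python3 -m inch '[{"ax":0,"ay":0,"az":0,"x":0,"y":0,"z":0,"hand":-0.2},{"ax":0,"ay":0,"az":0,"x":0,"y":0,"z":0,"hand":-0.2},{"ax":0,"ay":0,"az":0,"x":0,"y":0,"z":0,"hand":-0.2}]'
python3 -c "
from h import *
s=get_state();M=R.from_quat(s['tcp_rot']).as_matrix();print(M.T@s['contact_force'],s['opening']); shot('wrist','w8'); shot('top','t8')"
```

```text
time: 13.5
eef_pos: [0.4781, 0.0187, 0.1228]
tcp_rot: [0.545, -0.453, 0.45, -0.543]
contact_force: [0.7, 0.1, 0.6]
opening: 0.997
time: 13.92
eef_pos: [0.4804, 0.0177, 0.082]
tcp_rot: [-0.543, 0.452, -0.453, 0.544]
contact_force: [0.1, 0.2, 0.4]
opening: 0.885
time: 14.33
eef_pos: [0.4805, 0.0177, 0.0821]
tcp_rot: [-0.543, 0.452, -0.453, 0.544]
contact_force: [-1.1, 1.8, 4.8]
opening: 0.752
time: 14.58
eef_pos: [0.4807, 0.0177, 0.0825]
tcp_rot: [-0.543, 0.452, -0.453, 0.544]
contact_force: [-1.6, 2.2, 7.0]
opening: 0.597
[-2.46931589 -6.95889277 -1.1144178 ] 0.596627988571613
```

```bash
set -e
python3 -m inch '[{"ax":0,"ay":0,"az":0,"x":0,"y":0,"z":0,"hand":0.18},{"ax":0,"ay":0,"az":0,"x":0,"y":0,"z":0,"hand":0.18},{"ax":0,"ay":0,"az":0,"x":0,"y":0,"z":0,"hand":0.18},{"ax":0,"ay":0,"az":0,"x":0,"y":0,"z":0,"hand":0.18}]' 40
python3 -m inch '[{"ax":0,"ay":0,"az":0,"x":0,"y":0,"z":0,"hand":-0.65},{"ax":0,"ay":0,"az":0,"x":0,"y":0,"z":0,"hand":-0.65},{"ax":0,"ay":0,"az":0,"x":0,"y":0,"z":0,"hand":-0.65},{"ax":0,"ay":0,"az":0,"x":0,"y":0,"z":0,"hand":-0.65}]'
python3 -m inch '[{"ax":0,"ay":0,"az":0,"x":0,"y":0,"z":0,"hand":0.18},{"ax":0,"ay":0,"az":0,"x":0,"y":0,"z":0,"hand":0.18},{"ax":0,"ay":0,"az":0,"x":0,"y":0,"z":0,"hand":0.18},{"ax":0,"ay":0,"az":0,"x":0,"y":0,"z":0,"hand":0.18},{"ax":0,"ay":0,"az":0,"x":0,"y":0,"z":0,"hand":0.18}]'
python3 -m inch '[{"ax":0,"ay":0,"az":0,"x":0,"y":0,"z":0,"hand":-0.65},{"ax":0,"ay":0,"az":0,"x":0,"y":0,"z":0,"hand":-0.65},{"ax":0,"ay":0,"az":0,"x":0,"y":0,"z":0,"hand":-0.65},{"ax":0,"ay":0,"az":0,"x":0,"y":0,"z":0,"hand":-0.65}]'
python3 -m inch '[{"ax":0,"ay":0,"az":0,"x":0,"y":0,"z":0,"hand":0.18},{"ax":0,"ay":0,"az":0,"x":0,"y":0,"z":0,"hand":0.18},{"ax":0,"ay":0,"az":0,"x":0,"y":0,"z":0,"hand":0.18},{"ax":0,"ay":0,"az":0,"x":0,"y":0,"z":0,"hand":0.18},{"ax":0,"ay":0,"az":0,"x":0,"y":0,"z":0,"hand":0.18}]'
python3 -c "
from h import *
t=shot('top','t9');w=shot('wrist','w9');sc=shot('scene','s9')
a=cv2.resize(t['img'][220:340,230:430,::-1],(800,480),interpolation=cv2.INTER_CUBIC)[:300]
a=cv2.resize(t['img'][230:340,235:385,::-1],(400,293),interpolation=cv2.INTER_CUBIC)
b=cv2.resize(sc['img'][200:360,270:430,::-1],(400,400),interpolation=cv2.INTER_CUBIC)[:293]
d=cv2.resize(w['img'][:,:,::-1],(400,300))
o=np.zeros((600,800,3),np.uint8);o[:293,:400]=a;o[:293,400:]=b;o[300:,:400]=d
cv2.imwrite('pics/c9.png',o)"
```

```text
time: 15.02
eef_pos: [0.481, 0.0178, 0.0828]
tcp_rot: [-0.543, 0.451, -0.453, 0.544]
contact_force: [-1.4, 2.2, 8.1]
opening: 0.41
time: 15.35
eef_pos: [0.4787, 0.0175, 0.0802]
tcp_rot: [0.544, -0.453, 0.452, -0.543]
contact_force: [0.2, -0.3, 0.6]
opening: 0.824
time: 15.77
eef_pos: [0.4802, 0.0176, 0.0824]
tcp_rot: [-0.543, 0.452, -0.452, 0.544]
contact_force: [-1.3, 1.8, 7.0]
opening: 0.411
time: 16.1
eef_pos: [0.4789, 0.0176, 0.0804]
tcp_rot: [0.544, -0.453, 0.452, -0.543]
contact_force: [0.0, -1.2, -0.8]
opening: 0.826
time: 16.52
eef_pos: [0.4805, 0.0177, 0.0826]
tcp_rot: [-0.543, 0.452, -0.453, 0.544]
contact_force: [-1.7, 1.1, 8.1]
opening: 0.411
```

View pics/c9.png

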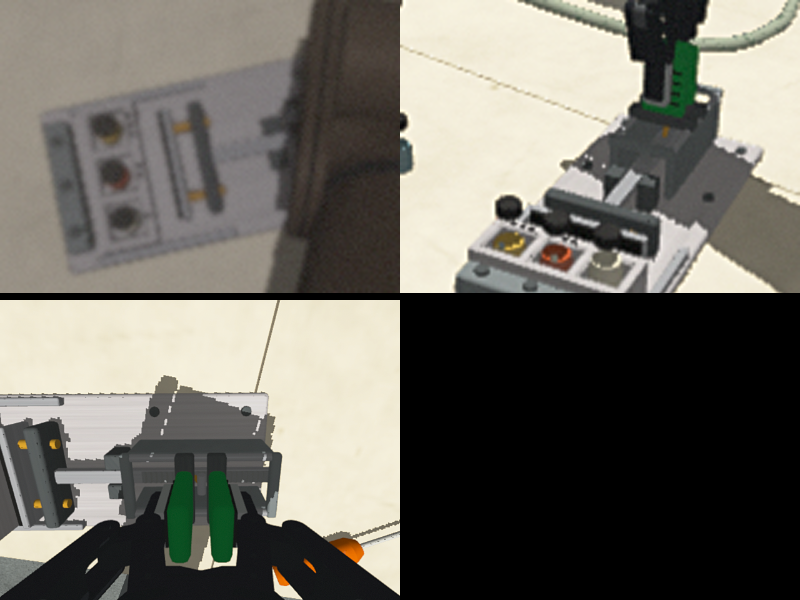

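The top view shows the pad about 20 mm short of the block and the vials seated. The scene view agrees. I'll measure the pad, jaw and block edges along the clamp axis from rectified top pictures.

```bash
cat >> h.py <<'E'
def rect(c,z=.043,px=.25):
    # clamp frame, x 20..150, y -50..50 mm
    th=np.radians(100.45); xd=np.array([np.cos(th),np.sin(th)]); yd=np.array([-xd[1],xd[0]])
    o=np.array([.4405,.2122])-.111*xd
    X,Y=np.meshgrid(np.arange(20,165,px),np.arange(-50,50,px))
    P=np.stack([*(o[:,None,None]+xd[:,None,None]*X/1e3+yd[:,None,None]*Y/1e3),np.full(X.shape,z)],-1)
    m=proj(c,P).reshape(*X.shape,2).astype(np.float32)
    return cv2.remap(c["img"],m[...,0],m[...,1],cv2.INTER_CUBIC)
def profile(c,y0,y1,z=.043):
    g=cv2.cvtColor(rect(c,z),cv2.COLOR_RGB2GRAY).astype(float)
    return np.arange(20,165,.25),g[int((y0+50)*4):int((y1+50)*4)].mean(0)
E
python3 - <<'E'
from h import *
o=[]
for n in("top0","t9"):
    c=load(n); o.append(rect(c)[:,:,::-1])
cv2.imwrite("pics/r9.png",cv2.resize(np.vstack(o),(725,600)) if 0 else np.vstack([cv2.resize(i,(725,295)) for i in o]))
E
```

```text
(no output)
```

View pics/r9.png

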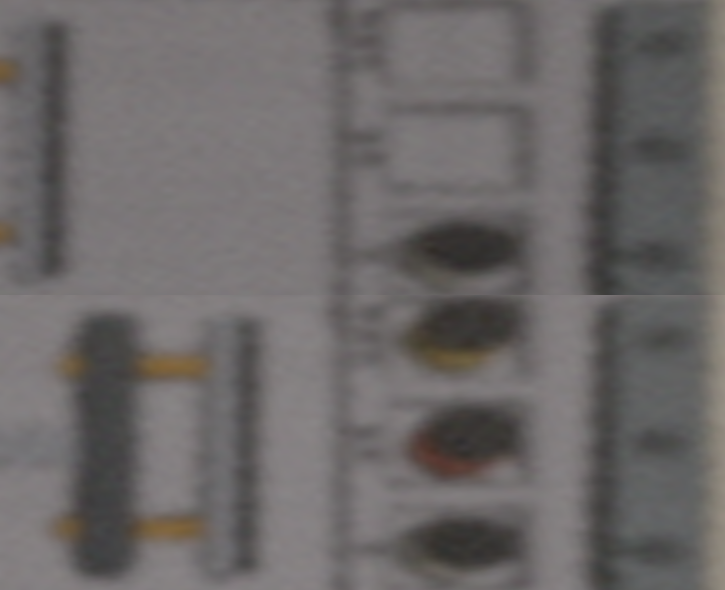

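The rectified pictures show the pad face has advanced from x = 34 to 72 mm. The block's rear edge is at about 88, so the gap is about 16 mm. The clear gap between jaw and pad back spans px 138–200, about 12.4 mm when free. I'll do one more full pump, then start the next stroke gently.

```bash
cat >> h.py <<'E'
def meas(name):
    c=load(name); x,p=profile(c,-18,22)
    p=np.convolve(p,np.ones(3)/3,'same'); x=x[4:-4];p=p[4:-4]
    k=np.ones(40)/40; j=np.argmin(np.convolve(np.where(x<135,p,200)[:380],k,'valid')); jc=x[j+20]  # widest dark band = jaw
    i=j+20
    while p[i]<(p[j+20]+p[i+24])/2 and i<j+60: i+=1
    # template tracking from t9 for jaw front edge, pad body
    r=load("t9"); xr,pr=profile(r,-18,22); pr=np.convolve(pr,np.ones(3)/3,'same')
    out={}
    for nm,a,b in(("jaw",31,50.5),("pad",57,73.5),("padback",55,66)):
        t=pr[(xr>=a)&(xr<b)]
        rr=cv2.matchTemplate(p[None].astype(np.float32),t[None].astype(np.float32),cv2.TM_CCOEFF_NORMED)[0]
        q=int(np.argmax(rr)); out[nm]=(round(float(x[q]-a),2),round(float(rr[q]),3))
    R0=cv2.cvtColor(rect(r,.076),cv2.COLOR_RGB2GRAY); R1=cv2.cvtColor(rect(c,.076),cv2.COLOR_RGB2GRAY)
    t=R0[:,int((95-20)*4):int((122-20)*4)][20:-20]
    mm=cv2.matchTemplate(R1,t,cv2.TM_CCOEFF_NORMED); _,v,_,l=cv2.minMaxLoc(mm); out["block"]=((l[0]/4+20-95),round(v,3))
    out["compress"]=round(out["jaw"][0]-out["pad"][0],2)
    return out
E
python3 -c "
from h import *
print(meas('t9'))
c=load('t9');x,p=profile(c,-18,22);print([(int(a),int(b)) for a,b in zip(x[::8],p[::8])])"
python3 -m inch '[{"ax":0,"ay":0,"az":0,"x":0,"y":0,"z":0,"hand":-0.65},{"ax":0,"ay":0,"az":0,"x":0,"y":0,"z":0,"hand":-0.65},{"ax":0,"ay":0,"az":0,"x":0,"y":0,"z":0,"hand":-0.65},{"ax":0,"ay":0,"az":0,"x":0,"y":0,"z":0,"hand":-0.65}]'
python3 -m inch '[{"ax":0,"ay":0,"az":0,"x":0,"y":0,"z":0,"hand":0.18},{"ax":0,"ay":0,"az":0,"x":0,"y":0,"z":0,"hand":0.18},{"ax":0,"ay":0,"az":0,"x":0,"y":0,"z":0,"hand":0.18},{"ax":0,"ay":0,"az":0,"x":0,"y":0,"z":0,"hand":0.18},{"ax":0,"ay":0,"az":0,"x":0,"y":0,"z":0,"hand":0.18}]'
python3 -c "
from h import *
shot('top','t10');print(meas('t10'))
c=load('t10');x,p=profile(c,-18,22);print([(int(a),int(b)) for a,b in zip(x[::8],p[::8])])"
```

```text
{'jaw': (0.0, 1.0), 'pad': (0.0, 1.0), 'padback': (0.0, 1.0), 'block': (0.0, 1.0), 'compress': 0.0}
[(20, 123), (22, 123), (24, 123), (26, 123), (28, 123), (30, 122), (32, 118), (34, 103), (36, 79), (38, 66), (40, 66), (42, 67), (44, 70), (46, 83), (48, 106), (50, 122), (52, 128), (54, 130), (56, 128), (58, 121), (60, 107), (62, 103), (64, 109), (66, 103), (68, 83), (70, 82), (72, 105), (74, 123), (76, 130), (78, 130), (80, 130), (82, 131), (84, 127), (86, 117), (88, 104), (90, 108), (92, 116), (94, 118), (96, 117), (98, 116), (100, 114), (102, 107), (104, 97), (106, 88), (108, 82), (110, 80), (112, 80), (114, 80), (116, 83), (118, 86), (120, 90), (122, 93), (124, 99), (126, 109), (128, 121), (130, 127), (132, 129), (134, 127), (136, 116), (138, 95), (140, 73), (142, 72), (144, 85), (146, 93), (148, 93), (150, 92), (152, 92), (154, 92), (156, 93), (158, 96), (160, 104), (162, 120), (164, 136)]
time: 17.0
eef_pos: [0.479, 0.0177, 0.0804]
tcp_rot: [0.544, -0.453, 0.452, -0.543]
contact_force: [-0.4, -0.5, 0.1]
opening: 0.825
time: 17.42
eef_pos: [0.4805, 0.0177, 0.0826]
tcp_rot: [-0.54
[... 285 characters left out ...]
38, 123), (40, 124), (42, 124), (44, 123), (46, 116), (48, 98), (50, 76), (52, 66), (54, 66), (56, 68), (58, 73), (60, 90), (62, 113), (64, 126), (66, 130), (68, 129), (70, 123), (72, 107), (74, 94), (76, 100), (78, 108), (80, 98), (82, 79), (84, 80), (86, 92), (88, 98), (90, 107), (92, 117), (94, 117), (96, 116), (98, 116), (100, 114), (102, 106), (104, 96), (106, 87), (108, 82), (110, 79), (112, 78), (114, 80), (116, 83), (118, 86), (120, 90), (122, 93), (124, 98), (126, 109), (128, 120), (130, 127), (132, 129), (134, 126), (136, 117), (138, 94), (140, 73), (142, 72), (144, 85), (146, 93), (148, 93), (150, 91), (152, 91), (154, 92), (156, 93), (158, 96), (160, 104), (162, 120), (164, 135)]
```

```bash
python3 - <<'E'
s=open('h.py').read()
s=s.replace("q=int(np.argmax(rr))","lo=out['jaw'][0]-14 if 'jaw' in out else 0; sh=x[:len(rr)]-a; rr=np.where((sh>=lo)&(sh<=lo+16 if 'jaw' in out else True),rr,-1); q=int(np.argmax(rr))")
open('h.py','w').write(s)
E
python3 -m inch '[{"ax":0,"ay":0,"az":0,"x":0,"y":0,"z":0,"hand":-0.65},{"ax":0,"ay":0,"az":0,"x":0,"y":0,"z":0,"hand":-0.65},{"ax":0,"ay":0,"az":0,"x":0,"y":0,"z":0,"hand":-0.65},{"ax":0,"ay":0,"az":0,"x":0,"y":0,"z":0,"hand":-0.65}]'
python3 -m inch '[{"ax":0,"ay":0,"az":0,"x":0,"y":0,"z":0,"hand":-0.1},{"ax":0,"ay":0,"az":0,"x":0,"y":0,"z":0,"hand":-0.1},{"ax":0,"ay":0,"az":0,"x":0,"y":0,"z":0,"hand":-0.1},{"ax":0,"ay":0,"az":0,"x":0,"y":0,"z":0,"hand":-0.1},{"ax":0,"ay":0,"az":0,"x":0,"y":0,"z":0,"hand":-0.1}]'
python3 -c "
from h import *
shot('top','t11');print(meas('t10'));print(meas('t11'))"
python3 -m inch '[{"ax":0,"ay":0,"az":0,"x":0,"y":0,"z":0,"hand":0.05},{"ax":0,"ay":0,"az":0,"x":0,"y":0,"z":0,"hand":0.05},{"ax":0,"ay":0,"az":0,"x":0,"y":0,"z":0,"hand":0.05}]'
python3 -c "
from h import *
shot('top','t12');print(meas('t12'))
c=load('t12');x,p=profile(c,-18,22);print([(int(a),int(b)) for a,b in zip(x[::8],p[::8])][14:])"
```

```text
time: 17.8
eef_pos: [0.4789, 0.0177, 0.0804]
tcp_rot: [0.544, -0.453, 0.452, -0.543]
contact_force: [-1.0, -0.4, 0.0]
opening: 0.826
time: 18.22
eef_pos: [0.4801, 0.0176, 0.0822]
tcp_rot: [-0.544, 0.452, -0.452, 0.544]
contact_force: [-1.7, 0.5, 5.9]
opening: 0.552
{'jaw': (13.5, 1.0), 'pad': (13.75, 0.903), 'padback': (12.75, 0.979), 'block': (0.0, 0.996), 'compress': -0.25}
{'jaw': (20.25, 0.998), 'pad': (20.0, 0.981), 'padback': (19.5, 0.987), 'block': (2.0, 0.989), 'compress': 0.25}
time: 18.52
eef_pos: [0.4803, 0.0176, 0.0826]
tcp_rot: [-0.543, 0.452, -0.452, 0.544]
contact_force: [-3.0, -0.4, 6.8]
opening: 0.478
{'jaw': (23.75, 0.998), 'pad': (23.75, 0.996), 'padback': (23.5, 0.997), 'block': (5.5, 0.983), 'compress': 0.0}
[(48, 124), (50, 125), (52, 124), (54, 123), (56, 115), (58, 97), (60, 75), (62, 66), (64, 67), (66, 68), (68, 71), (70, 85), (72, 108), (74, 125), (76, 130), (78, 130), (80, 127), (82, 117), (84, 102), (86, 102), (88, 109), (90, 100), (92, 80), (94, 83), (96, 104), (98, 117), (100, 117), (102, 115), (104, 115), (106, 113), (108, 104), (110, 94), (112, 87), (114, 83), (116, 81), (118, 81), (120, 81), (122, 81), (124, 86), (126, 89), (128, 93), (130, 99), (132, 110), (134, 121), (136, 124), (138, 114), (140, 93), (142, 81), (144, 86), (146, 93), (148, 93), (150, 92), (152, 91), (154, 92), (156, 94), (158, 96), (160, 103), (162, 120), (164, 136)]
```

```bash
python3 -m inch '[{"ax":0,"ay":0,"az":0,"x":0,"y":0,"z":0,"hand":0.18},{"ax":0,"ay":0,"az":0,"x":0,"y":0,"z":0,"hand":0.18},{"ax":0,"ay":0,"az":0,"x":0,"y":0,"z":0,"hand":0.18}]'
python3 -c "
from h import *
shot('top','t13');print(meas('t13'))"
python3 -m inch '[{"ax":0,"ay":0,"az":0,"x":0,"y":0,"z":0,"hand":-0.65},{"ax":0,"ay":0,"az":0,"x":0,"y":0,"z":0,"hand":-0.65},{"ax":0,"ay":0,"az":0,"x":0,"y":0,"z":0,"hand":-0.65},{"ax":0,"ay":0,"az":0,"x":0,"y":0,"z":0,"hand":-0.65}]'
python3 -c "
from h import *
shot('top','t14');print(meas('t14'))"
python3 -m inch '[{"ax":0,"ay":0,"az":0,"x":0,"y":0,"z":0,"hand":-0.4},{"ax":0,"ay":0,"az":0,"x":0,"y":0,"z":0,"hand":-0.4},{"ax":0,"ay":0,"az":0,"x":0,"y":0,"z":0,"hand":-0.4}]'
python3 -c "
from h import *
shot('top','t15');print(meas('t15'))"
python3 -m inch '[{"ax":0,"ay":0,"az":0,"x":0,"y":0,"z":0,"hand":-0.25},{"ax":0,"ay":0,"az":0,"x":0,"y":0,"z":0,"hand":-0.25},{"ax":0,"ay":0,"az":0,"x":0,"y":0,"z":0,"hand":-0.25}]'
python3 -c "
from h import *
shot('top','t16');print(meas('t16'))"
```

```text
time: 18.82
eef_pos: [0.4804, 0.0177, 0.0828]
tcp_rot: [-0.543, 0.452, -0.452, 0.544]
contact_force: [-2.4, 1.5, 8.5]
opening: 0.411
{'jaw': (26.5, 0.999), 'pad': (26.25, 0.994), 'padback': (26.0, 0.996), 'block': (7.75, 0.982), 'compress': 0.25}
time: 19.2
eef_pos: [0.4789, 0.0177, 0.0803]
tcp_rot: [0.544, -0.453, 0.452, -0.543]
contact_force: [-0.1, -0.8, -0.9]
opening: 0.827
{'jaw': (26.5, 0.999), 'pad': (26.25, 0.994), 'padback': (25.75, 0.995), 'block': (7.75, 0.982), 'compress': 0.25}
time: 19.5
eef_pos: [0.4796, 0.0175, 0.0814]
tcp_rot: [0.544, -0.452, 0.452, -0.543]
contact_force: [-3.2, -1.3, 5.7]
opening: 0.701
{'jaw': (27.75, 0.999), 'pad': (26.75, 0.993), 'padback': (26.25, 0.995), 'block': (8.5, 0.982), 'compress': 1.0}
time: 19.8
eef_pos: [0.4799, 0.0175, 0.0819]
tcp_rot: [-0.544, 0.452, -0.452, 0.544]
contact_force: [-3.4, -0.5, 7.7]
opening: 0.626
{'jaw': (30.25, 0.999), 'pad': (26.75, 0.992), 'padback': (26.25, 0.991), 'block': (8.5, 0.984), 'compress': 3.5}
```

```bash
python3 -m inch '[{"ax":0,"ay":0,"az":0,"x":0,"y":0,"z":0,"hand":-0.14},{"ax":0,"ay":0,"az":0,"x":0,"y":0,"z":0,"hand":-0.14},{"ax":0,"ay":0,"az":0,"x":0,"y":0,"z":0,"hand":-0.14},{"ax":0,"ay":0,"az":0,"x":0,"y":0,"z":0,"hand":-0.14}]'
python3 - <<'E'
from h import *
t=shot('top','t17');print(meas('t17')); w=shot('wrist','w17'); sc=shot('scene','s17')
for n in('t9','t10','t16','t17'):
    x,p=profile(load(n),-18,22); j=x[np.argmin(np.convolve(np.where(x<100,p,200),np.ones(40)/40,'same'))]
    b=p[(x>j)&(x<j+18)].max(); xs=x[(x>j)&(x<j+24)]; ps=p[(x>j)&(x<j+24)]
    k=np.argmax(ps[:72]); f=xs[np.nonzero(ps[:k]<100)[0][-1]]; k2=k+np.nonzero(ps[k:]<112)[0][0]; print(n,"jaw front",f,"pad back",xs[k2],"gap",xs[k2]-f,"peak",b)
a=np.vstack([cv2.resize(rect(load(n))[:,:,::-1],(400,220)) for n in('t10','t17')])
b=cv2.resize(sc['img'][220:350,270:400,::-1],(400,400),interpolation=cv2.INTER_CUBIC)
o=np.zeros((440,800,3),np.uint8);o[:,:400]=a;o[:400,400:]=b;cv2.imwrite('pics/c17.png',o)
E
```

```text
time: 20.18
eef_pos: [0.4801, 0.0176, 0.0823]
tcp_rot: [-0.544, 0.452, -0.452, 0.544]
contact_force: [-4.0, 0.4, 8.9]
opening: 0.573
{'jaw': (32.25, 0.999), 'pad': (26.75, 0.991), 'padback': (26.75, 0.969), 'block': (8.5, 0.983), 'compress': 5.5}Traceback (most recent call last):
  File "<stdin>", line 6, in <module>
IndexError: index -1 is out of bounds for axis 0 with size 0
```

Run:
```python
from h import *
sc=load('s17') if __import__('os').path.exists('pics/s17.npz') else shot('scene','s17')
for n in('t9','t10','t13','t16','t17'):
    x,p=profile(load(n),-18,22); d={'t9':0,'t10':13.5,'t13':26.5,'t16':30.25,'t17':32.25}[n]
    # jaw front rising crossing (100) and pad black minimum centroid, jaw-relative
    w=(x>44+d)&(x<54+d); f=np.interp(100,p[w][:np.argmax(p[w])+1],x[w][:np.argmax(p[w])+1])
    w2=(x>f+9)&(x<f+26); xs,ps=x[w2],p[w2]; k=np.argmin(ps); s=slice(max(k-8,0),k+9); wt=np.clip(105-ps[s],0,None)
    print(n,"jaw front %.2f padblack-jaw %.2f"%(f,(xs[s]*wt).sum()/wt.sum()-f))
a=np.vstack([cv2.resize(rect(load(n))[:,:,::-1],(400,220)) for n in('t10','t17')])
b=cv2.resize(sc['img'][220:350,270:400,::-1],(400,400),interpolation=cv2.INTER_CUBIC)
o=np.zeros((440,800,3),np.uint8);o[:,:400]=a;o[:400,400:]=b;cv2.imwrite('pics/c17.png',o)
```

```text
t9 jaw front 47.43 padblack-jaw 21.60
t10 jaw front 60.77 padblack-jaw 22.23
t13 jaw front 73.96 padblack-jaw 21.33
t16 jaw front 77.78 padblack-jaw 17.96
t17 jaw front 79.76 padblack-jaw 15.98
```

View pics/c17.png

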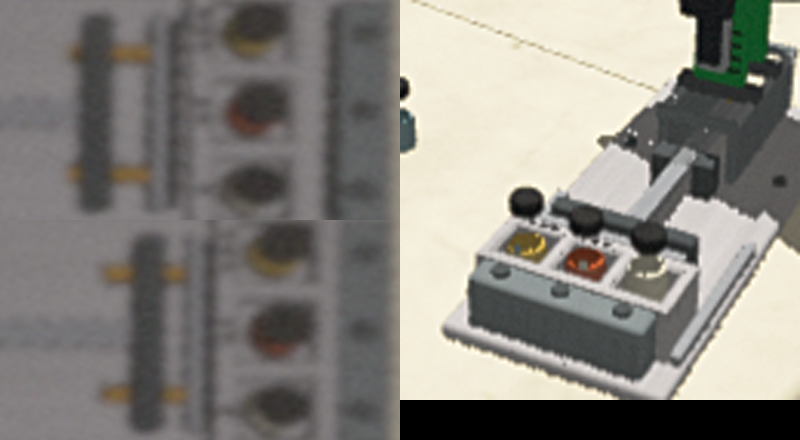

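The block is flush against the stop with all three vials upright, and the pad is pressed in about 5.6 mm. I'll hold briefly to confirm nothing drifts, then hand in.

```bash
python3 -m inch '[{"ax":0,"ay":0,"az":0,"x":0,"y":0,"z":0,"hand":-0.14},{"ax":0,"ay":0,"az":0,"x":0,"y":0,"z":0,"hand":-0.14},{"ax":0,"ay":0,"az":0,"x":0,"y":0,"z":0,"hand":-0.14},{"ax":0,"ay":0,"az":0,"x":0,"y":0,"z":0,"hand":-0.14},{"ax":0,"ay":0,"az":0,"x":0,"y":0,"z":0,"hand":-0.14}]'
python3 -c "
from h import *
from plant import sign_off
shot('top','t18');m=meas('t18');print(m)
if 4.5<m['compress']<7.5: print(sign_off())"
```

```text
time: 20.75
eef_pos: [0.4801, 0.0176, 0.0823]
tcp_rot: [-0.544, 0.452, -0.452, 0.544]
contact_force: [-2.6, -0.3, 9.4]
opening: 0.573
{'jaw': (32.25, 0.999), 'pad': (26.5, 0.992), 'padback': (26.75, 0.97), 'block': (8.5, 0.983), 'compress': 5.75}
the job is handed in; nothing more can be done
None
```

I put the red vial in the two-dot pocket and then the yellow vial in the three-dot pocket. I then pumped the paddles with five full squeezes and a sixth partial one, which I kept holding. I handed the job in at about 21 s.

**Last checks:**
- **Block and vials:** the last scene picture shows the block against the stop and all three vials upright in their pockets. The block had stopped moving after about 8.5 mm.
- **Pad compression:** the top camera gave 5.5 to 5.75 mm by tracking the pad against the jaw, and the reading was steady over the half-second hold before I handed in.
- **Forces:** the tool force was about 9–10 N in the last readings, and no reading I took went above that.

**Disagreements and gaps:**
- **Compression uncertainty:** the pad readings differ by up to about 0.7 mm. Pushing the block should have pressed the pad 1–3 mm, but I saw less than about 0.8 mm. The true figure could therefore be slightly above 6 mm, though still well under 11.
- **Red vial seating:** I felt no contact force when I lowered it, so "all the way down" rests on the pictures and the release height. The yellow vial gave about 4 N at the bottom of its pocket.
- **Refused moves:** my first set of moves was refused over its format, and nothing moved.

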